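Hook the red press weight out of the deep desk organiser

TASK

With the yellow-handled hook picker, fish the red press weight out of its deep bay in the white organiser by its wire bail, without touching the weight with the fingers, and set it down upright, without dropping it, near the middle of the cork pad. Then hang the picker back in the middle of its rack, its bar across both uprights, and let go; leave the blue weight in its bay.

Things in the scene. Friction and masses are not known exactly. Their poses are not given: they have to be found in the camera images.
- picker: Hook picker, 0.1 kg: yellow cross-bar 24 (x) x 130 (y) x 30 (z) mm; from mid-underside (the origin, z up) a 6 mm steel rod goes down to a J hook pointing to +x: foot level from the rod to x = 26, underside z = -105, upper side -99; upturned tip to z = -87; rod-tip gap 20. Hangs on the rack by its bar's ends, hook pointing away from the robot. Pinch the bar's 24 mm width at mid-length from above.
- red_weight: Red weight to fetch: block 44 x 44 x 22 mm, 0.2 to 0.4 kg, with a rigid bail of 6 mm wire in its y-z plane: legs at y = -18 and 18, up to z = 44, then slopes to a peak at y = 0, z = 60 (wire centres; clear height under the peak 35 above the block). Origin: centre of underside, z up. Stands in either bay, x along the bay within 0.1 rad; the hook can go down on its -x side and slide +x under the bail.
- blue_weight: Bystander: blue, otherwise like the red weight, in the other bay. Their organiser is a fixed white box with clear ends, 130 mm (along x) x 147 x 120 high, with two open-topped bays side by side, each 120 (x) x 66 (y) mm inside, floor 6 mm above the table, walls 5. Each weight is within 10 mm of its bay's middle. The organiser stands beside the station, left or right.
- station: Fixed plywood board 170 (x) x 360 (y) x 12 mm; origin: centre of underside, z up. Picker rack: two wooden uprights, 70 (x) x 12 (y) mm, at x = 0, y = -141 and -59, flat tops at z = 126, gap 70 between them open front and back; the bar lies across both tops, picker origin near x = 0, y = -100, hook to +x. Cork pad 150 x 150 mm centred at x = 0, y = 100, its top at z = 16.
Things that resemble listed ones, but are neither listed nor needed, are in the scene too. Of the things like the picker, leave any that is purple; of the rest the larger one is meant. There is more than one size of the red_weight; the one meant has the size given above.

How it is judged:
On the way, in this order (a step that is already met when the one before it is completed fails the run):
1. the red weight hangs on the picker, clear above the organiser (height (world z) of red_weight above 0.122 m and contact force between picker and red_weight above 0.5 N), for 0.2 s.
2. the red weight stands upright on the cork pad (x of red_weight in the frame of station between -0.05 and 0.05 m and y of red_weight in the frame of station between 0.05 and 0.15 m and z of red_weight in the frame of station between 0.008 and 0.024 m and angle between red_weight's own z axis and vertical below 0.17 rad and contact force between red_weight and station above 0.5 N), for 0.2 s.
At the end, for the whole second after the job is handed in: The red weight stands on the cork, upright within 10 degrees, within 50 mm of the pad's centre along each edge; the picker hangs with its bar across both uprights, upright within 10 degrees, within 25 mm of the rack's middle each way; both at rest; the blue weight within 30 mm of its start (x of red_weight in the frame of station between -0.05 and 0.05 m and y of red_weight in the frame of station between 0.05 and 0.15 m and z of red_weight in the frame of station between 0.008 and 0.024 m and angle between each of red_weight, picker's own z axis and vertical below 0.17 rad and linear speed of each of red_weight, picker below 0.03 m/s and x of picker in the frame of station between -0.025 and 0.025 m and y of picker in the frame of station between -0.125 and -0.075 m and z of picker in the frame of station between 0.116 and 0.136 m and distance of blue_weight from where it was at the start of the episode below 0.03 m); the robot touches nothing.
It fails at once if the fingers touch the red weight (contact force between the fingers and red_weight above 1 N).
It fails at once if the red weight is dropped or flung (faster than 1 m/s) (linear speed of red_weight above 1 m/s).
It fails at once if the blue weight is moved by more than 30 mm (distance of blue_weight from where it was at the start of the episode above 0.03 m).
It also fails if it takes over 67 s, if anything falls off the work surface, if the arm or the gripper's body presses on something with over 40 N, if the wrist force passes 120 N, or if a joint passes its speed limit or range.

ROBOT

A 7-joint arm with a two-finger parallel gripper is mounted at the origin on the work surface. World frame = base frame: x ahead of the robot, y to its left, z up, the work surface at z = 0. Lengths are in m, angles in rad, forces in N, time in s.
With the tool pointing down it reaches from about 0.425 to 0.925 m from the base axis. Payload 6.8 kg.
Tool frame: the origin (TCP) lies on the centre line of the jaws, within the pads' length; the fingertips stand 14 mm ahead of it and the grasp point (between the pads) lies 5 mm behind it (bot.finger_overhang is the distance from the TCP to the fingertips, in m); z points along the fingers, y is the line along which they close (so a half turn about z gives the same grasp; the last joint's range is limited). The gripper opens to 85 mm and grips with 20 to 120 N. Pads are 22 mm wide; open, the fingers measure 114 mm over their backs; the gripper's body (76 mm by 85 mm) begins 54 mm behind the grasp point. The pads swing forward as they close: fully open they stand 13 mm farther back than shut.
Start: joints at [-0.108, 0.477, 0.022, 1.555, -0.011, 1.109, -0.083], TCP at [0.675, 0, 0.245] pointing down, gripper open.
Joint ranges: [-2.96, 2.96], [-0.34, 2.1], [-1.41, 1.46], [0.24, 2.44], [-1.37, 4.51], [0.17, 1.92], [-2.96, 2.96]. Speed limits (rad/s): [2.39, 2.39, 3.14, 3.14, 3.14, 3.14, 3.14].

INTERFACE

Orientations are given as a unit quaternion [w, x, y, z].
In Python, from station import bot gives the robot as it stands.
- The arm moves only by the shell command python3 -m inch 'ROWS' [OPENING] [FORCE]. ROWS is JSON, a list of rows, each a list of 4 numbers: the shift along the tool's x, y, z in m, then the turn about the tool's z in degrees. A call has 1 to 12 rows; each row shifts and turns the commanded pose from where the row before left it, along the tool's axes as they then stand; what a row does not reach is not made up. A row lasts 1/10 s, in which the tool goes at most 50 mm and 8.59 degrees, less where a joint would pass 70% of its speed; a pose out of reach is approached as far as the arm can. A call is refused whole if a number of a shift passes 0.05 or a number of a turn 8.59, either way. A call with a gripper value outside its range is refused whole. OPENING is the finger opening in m, from 0 to 0.0854, set as the call begins (- or left out, the last holds). The fingers move at their own pace and stop on an object; FORCE is the grip in N (left out, the last holds). Time passes only in rows, so rows that do not move let the fingers close. It gives the time, the measured TCP pose, the force, the opening and the grip force at its end, in the units of the state.
- bot.get_obs(): the state, without advancing time (a new reading comes with each control period).
- bot.read_camera(name): name is "scene" or "side" or "wrist"; returns a dict with "color" (384x512x3 uint8, red, green, blue), "mtx" (3x3 intrinsics, pixels), "world_from_camera" (4x4, takes a point from camera to world coordinates); the wrist camera has in their place "hand_eye" (4x4, takes a point from camera to tool coordinates, whose origin is the TCP and whose axes are the flange's). Camera axes: x right, y up, looking along -z (the intrinsics and any distortion apply to the point x, -y, -z); pixel columns grow to the right and rows downward; lengths in m; the calibration is good to about 2 mm. A picture is of the moment at which its call begins: read the wrist's pose just before it. There is no depth.
- bot.hand_in(): hands the job in; it is judged then, once.
The state is a dict: "t": time; "q": joint angles; "joint_vel": joint speeds; "joint_torque": joint torques, N m; "eef_pos": TCP position; "tool_rot": TCP orientation; "contact_force": force on the tool from outside, world axes, zero at the start; "torque": the same for the moment, N m; "gripper_width": opening from 0.0 (shut) to 1.0 (fully open); "grasp_force": force on a finger pad.
Only numpy, scipy, OpenCV 4.12 (cv2) and the standard library are available. Lean on these libraries where they do the work, as an engineer would, in place of code of your own. Each camera call takes 0.05 s, during which the arm holds its last target. There are 200 camera calls.

## Working session

There is one attempt and no reset: what is moved stays moved. The work goes in short steps, Python scripts to look and compute and a shell command to move; the robot and the scene stay as the last step left them, time stands still between calls to the robot, and variables do not carry over. Pictures are saved under pics/ and viewed, at most 10 in all, crops included, and the job is handed in when it is done.

```bash
ls; mkdir -p pics
cat > h.py <<'E'
import numpy as np, cv2
from scipy.spatial.transform import Rotation as R
from station import bot
def cam(n):
    o=bot.get_obs(); c=bot.read_camera(n)
    if 'world_from_camera' in c: T=np.array(c['world_from_camera'])
    else:
        W=np.eye(4); q=o['tool_rot']; W[:3,:3]=R.from_quat([q[1],q[2],q[3],q[0]]).as_matrix(); W[:3,3]=o['eef_pos']; T=W@np.array(c['hand_eye'])
    return dict(img=c['color'],K=np.array(c['mtx']),T=T,d=c.get('dist'),keys=list(c.keys()))
def ray(c,u,v):
    K=c['K']; d=np.array([(u-K[0,2])/K[0,0],-(v-K[1,2])/K[1,1],-1.]); return c['T'][:3,3],c['T'][:3,:3]@d
def onz(c,u,v,z):
    o,d=ray(c,u,v); return o+d*(z-o[2])/d[2]
def proj(c,P):
    p=np.linalg.inv(c['T'])@np.append(P,1); p=p[:3]; K=c['K']; return np.array([K[0,2]+K[0,0]*p[0]/-p[2],K[1,2]+K[1,1]*-p[1]/-p[2]])
def save(c,n,box=None,s=1):
    i=c['img'][:,:,::-1]
    if box: i=i[box[1]:box[3],box[0]:box[2]]
    cv2.imwrite('pics/'+n,cv2.resize(i,None,fx=s,fy=s,interpolation=cv2.INTER_CUBIC))
E
python3 - <<'E'
from h import *
import pickle
o=bot.get_obs(); print(o['eef_pos'],o['tool_rot'],o['gripper_width'])
cs={n:cam(n) for n in('scene','side','wrist')}
pickle.dump(cs,open('c0.pkl','wb'))
for n,c in cs.items(): print(n,c['keys'],c['d'],c['K'].round(1).tolist(),c['T'].round(3).tolist()); save(c,n+'0.png',s=1.5)
E
```

```text
pics
[ 6.74437072e-01 -9.18260803e-07  2.44313952e-01] [-5.87664068e-04  7.07087615e-01  7.07125377e-01 -6.79486076e-04] 1.0053359562796158
scene ['color', 'mtx', 'world_from_camera'] None [[346.6, 0.0, 256.8], [0.0, 346.6, 192.7], [0.0, 0.0, 1.0]] [[-0.222, -0.809, 0.544, 0.911], [0.975, -0.184, 0.125, 0.08], [-0.001, 0.558, 0.83, 0.902], [0.0, 0.0, 0.0, 1.0]]
side ['color', 'mtx', 'world_from_camera'] None [[347.8, 0.0, 258.4], [0.0, 347.8, 185.5], [0.0, 0.0, 1.0]] [[0.841, 0.354, -0.408, -0.093], [-0.54, 0.553, -0.634, -0.823], [0.001, 0.754, 0.657, 0.872], [0.0, 0.0, 0.0, 1.0]]
wrist ['color', 'mtx', 'hand_eye'] None [[330.6, 0.0, 254.3], [0.0, 330.6, 185.0], [0.0, 0.0, 1.0]] [[1.0, 0.0, 0.002, 0.676], [-0.001, 0.948, 0.317, 0.082], [-0.002, -0.317, 0.948, 0.373], [0.0, 0.0, 0.0, 1.0]]
```

View pics/scene0.png

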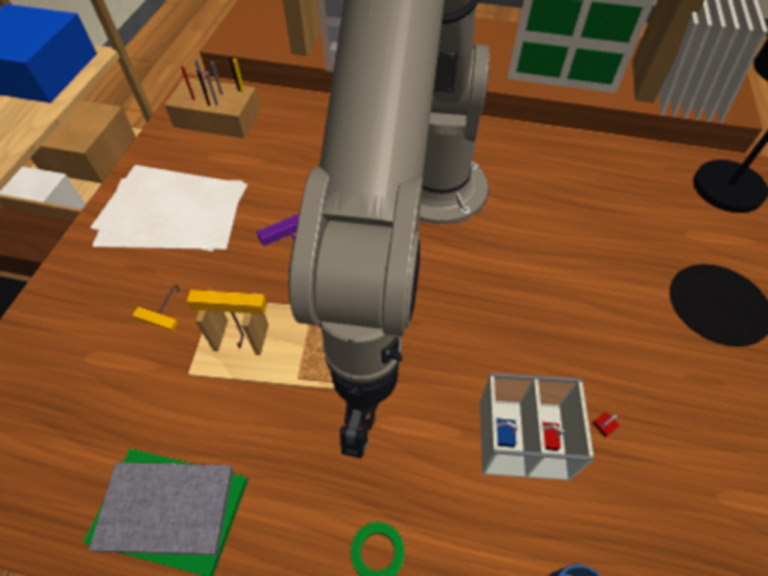

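View pics/side0.png

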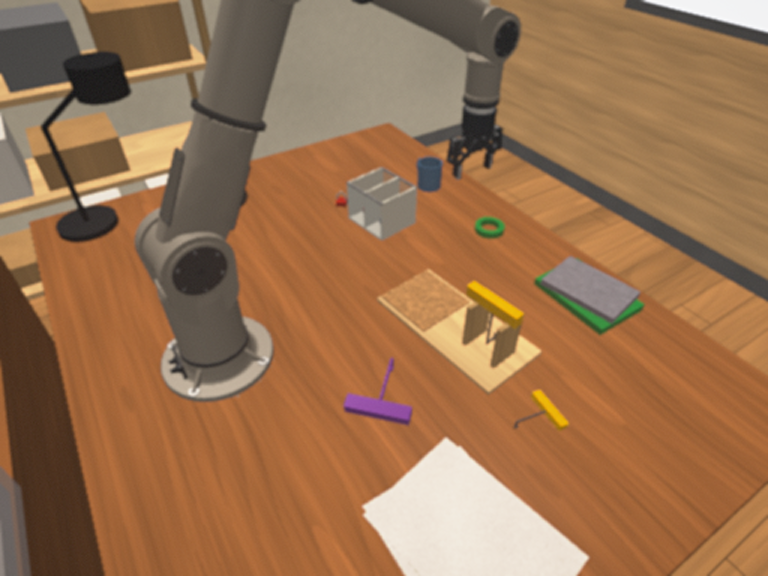

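The scene view shows the picker hanging on its rack at about (227,301), the red weight in the right-hand (+y) bay at about (551,435) and the blue one in the other bay at about (506,432). A small red decoy lies outside at (606,424). In the side view the board corners are at (378,299), (430,270), (540,350) and (490,388).

Run:
```python
from h import *
import pickle
cs=pickle.load(open('c0.pkl','rb')); s=cs['side']; c=cs['scene']
f=lambda cc,l,z:[print(p,onz(cc,p[0]/1.5,p[1]/1.5,z).round(4)) for p in l]
print('board side z.012');f(s,[(378,299),(430,270),(540,350),(490,388)],.012)
print('board scene');f(c,[(190,375)],.012)
print('bar scene top z.156 ');f(c,[(188,291),(266,295)],.156)
print('bar side top');f(s,[(476,282),(522,318)],.156)
print('org scene top');f(c,[(490,375),(582,377),(592,458),(486,472)],.12)
print('org side top');f(s,[(347,182),(380,168),(416,190),(382,207)],.12)
print('red peak scene');f(c,[(551,435)],.035)
print('blue scene');f(c,[(506,432)],.035)
save(c,'z1.png',(310,235,410,330),6); save(s,'z2.png',(220,105,290,165),8)
save(c,'z3.png',(110,170,240,270),6); save(s,'z4.png',(240,170,370,265),6)
a=cv2.imread('pics/z1.png');b=cv2.imread('pics/z3.png')
a=cv2.resize(a,(395,375));b=cv2.resize(b,(395,304));b=cv2.copyMakeBorder(b,0,71,0,0,0)
cv2.imwrite('pics/zz.png',np.hstack([b,a]))
```

```text
board side z.012
(378, 299) [ 0.381  -0.0441  0.012 ]
(430, 270) [ 0.5501 -0.0241  0.012 ]
(540, 350) [ 0.5917 -0.3702  0.012 ]
(490, 388) [ 0.4332 -0.3886  0.012 ]
board scene
(190, 375) [ 0.5951 -0.3644  0.012 ]
bar scene top z.156 
(188, 291) [ 0.501  -0.3629  0.156 ]
(266, 295) [ 0.479  -0.2288  0.156 ]
bar side top
(476, 282) [ 0.4998 -0.2405  0.156 ]
(522, 318) [ 0.5066 -0.3689  0.156 ]
org scene top
(490, 375) [0.525  0.1666 0.12  ]
(582, 377) [0.4954 0.3129 0.12  ]
(592, 458) [0.6252 0.3295 0.12  ]
(486, 472) [0.6804 0.1782 0.12  ]
org side top
(347, 182) [0.4996 0.3073 0.12  ]
(380, 168) [0.6187 0.3243 0.12  ]
(416, 190) [0.6373 0.1694 0.12  ]
(382, 207) [0.5146 0.1485 0.12  ]
red peak scene
(551, 435) [0.5701 0.2889 0.035 ]
blue scene
(506, 432) [0.5818 0.2143 0.035 ]
```

View pics/zz.png

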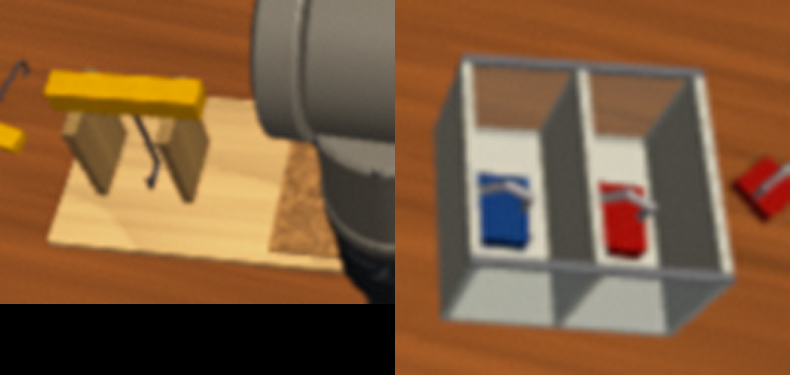

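View pics/z4.png

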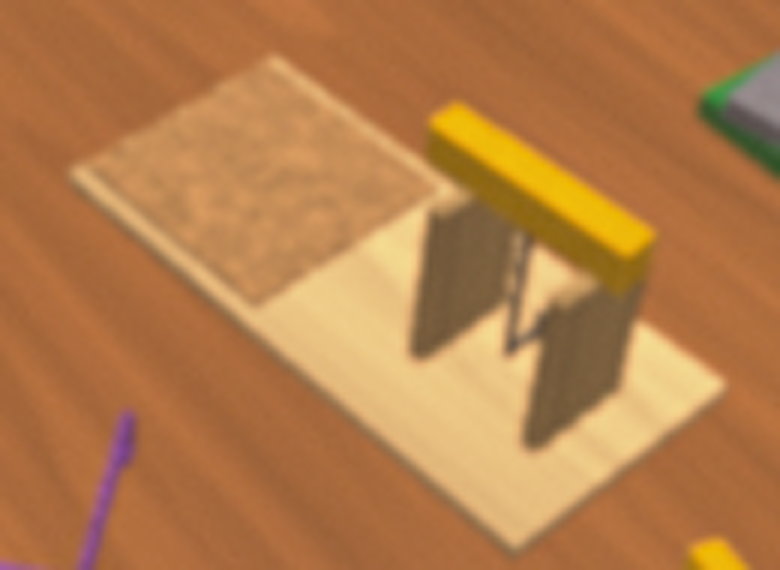

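The zoomed views show the board, bar and organiser edges clearly. I'll fit planar poses to the known rectangles.

```bash
cat > fit.py <<'E'
from h import *
from scipy.optimize import least_squares
def fit(obs,x0):
    # obs: list of (cam, local xyz, (u,v)); pose x,y,yaw
    def P(x,l): c,s=np.cos(x[2]),np.sin(x[2]); return np.array([x[0]+c*l[0]-s*l[1],x[1]+s*l[0]+c*l[1],l[2]])
    r=least_squares(lambda x:np.concatenate([proj(c,P(x,l))-uv for c,l,uv in obs]),x0,x_scale=[.01,.01,.05])
    print(r.x.round(4),'rms px',np.sqrt(np.mean(r.fun**2)).round(2),r.fun.round(1).reshape(-1,2).tolist()); return r.x
E
python3 - <<'E'
from fit import *
import pickle
cs=pickle.load(open('c0.pkl','rb')); s=cs['side']; c=cs['scene']
z4=lambda u,v:np.array([240+u/6-.4,170+v/6-.4]); zr=lambda u,v:np.array([310+(u-395)/3.95-.4,235+v/3.95-.4]); zl=lambda u,v:np.array([110+u/3.038-.4,170+v/3.04-.4])
print('station');S=fit([(s,(-.085,.18,.012),z4(70,173)),(s,(.085,.18,.012),z4(275,55)),(s,(.085,-.18,.012),z4(725,383)),(s,(-.085,-.18,.012),z4(515,550)),(c,(.085,-.18,.012),zl(47,241))],[.48,-.2,.1])
print('bar');fit([(s,(-.012,.065,.156),z4(430,122)),(s,(.012,.065,.156),z4(457,102)),(s,(.012,-.065,.156),z4(655,237)),(s,(-.012,-.065,.156),z4(628,255)),(c,(-.012,-.065,.156),zl(50,73)),(c,(-.012,.065,.156),zl(203,80)),(c,(.012,-.065,.156),zl(46,92)),(c,(.012,.065,.156),zl(200,96))],[.5,-.3,.1])
print('org');fit([(c,(-.065,-.0735,.12),zr(462,57)),(c,(-.065,.0735,.12),zr(703,72)),(c,(.065,.0735,.12),zr(735,277)),(c,(.065,-.0735,.12),zr(470,263)),(c,(.065,-.0735,0),zr(443,319)),(c,(.065,.0735,0),zr(670,333)),(s,(-.065,.0735,.12),np.array([347,182])/1.5),(s,(.065,.0735,.12),np.array([380,168])/1.5),(s,(.065,-.0735,.12),np.array([416,190])/1.5),(s,(-.065,-.0735,.12),np.array([382,207])/1.5)],[.57,.24,.1])
E
```

```text
station
[ 0.4869 -0.2038  0.1212] rms px 0.37 [[-0.6, -0.5], [-0.3, -0.0], [0.3, 0.1], [-0.1, -0.4], [-0.7, -0.1]]
bar
[ 0.4975 -0.2962  0.1675] rms px 0.87 [[-1.5, -0.2], [-0.9, -0.3], [0.1, -1.1], [-0.4, -0.1], [0.2, -1.0], [-0.5, -0.9], [-1.0, 0.5], [-1.3, 1.6]]
org
[0.5728 0.2478 0.1603] rms px 1.0 [[-0.4, -0.9], [-0.8, -1.2], [-0.4, 0.8], [0.4, 0.1], [-1.0, 0.1], [0.3, 0.3], [-0.9, -0.1], [0.5, -1.0], [0.0, -2.5], [-1.0, -2.4]]
```

```bash
python3 -m inch '[[0.04,-0.018,-0.009,0],[0.04,-0.018,-0.009,0],[0.04,-0.018,-0.009,0],[0.04,-0.018,-0.009,0],[0.04,-0.018,-0.009,0],[0.04,-0.018,-0.009,0],[0,0,0,0],[0,0,0,0]]'
python3 - <<'E'
from h import *
import pickle
c=cam('wrist'); pickle.dump(c,open('c1.pkl','wb')); save(c,'w1.png',s=1.5); print(bot.get_obs()['eef_pos'])
E
```

```text
t: 0.95
eef_pos: [0.5664, 0.2412, 0.2993]
tool_rot: [0.0, 0.706, 0.708, 0.0]
contact_force: [0.6, -0.6, 0.2]
gripper_width: 1.003
grasp_force: 0.0
[0.56709412 0.23932294 0.29897589]
```

View pics/w1.png

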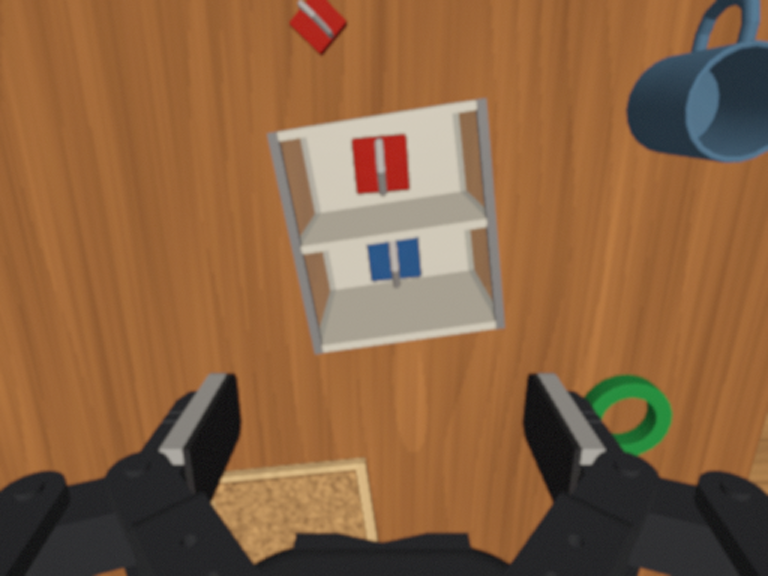

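The wrist view shows the organiser rim at (269,133), (486,99), (503,327) and (318,352). The red block's top is at (352,140), (406,135), (409,190) and (356,193), with its bail in the middle. Part of the cork edge shows at (360,460).

Run:
```python
from fit import *
import pickle
c=pickle.load(open('c1.pkl','rb')); p=lambda u,v:np.array([u,v])/1.5-.17
print('org');fit([(c,(-.065,.0735,.12),p(269,133)),(c,(.065,.0735,.12),p(486,99)),(c,(.065,-.0735,.12),p(503,327)),(c,(-.065,-.0735,.12),p(318,352))],[.57,.24,.1])
print('red');fit([(c,(-.022,.022,.028),p(352,140)),(c,(.022,.022,.028),p(406,135)),(c,(.022,-.022,.028),p(409,190)),(c,(-.022,-.022,.028),p(356,193)),(c,(0,0,.069),p(381,176))][:4],[.57,.28,.1])
print('peak guess',onz(c,381/1.5,172/1.5,.066), 'bail leg ends', onz(c,379.5/1.5,141/1.5,.05),onz(c,382/1.5,190/1.5,.05))
print('cork board corner',onz(c,364/1.5,459/1.5,.012))
S=np.array([.4869,-.2038]);a=.1212;M=np.array([[np.cos(a),-np.sin(a)],[np.sin(a),np.cos(a)]]);print('exp',S+M@[.085,.18])
```

```text
org
[0.5754 0.2481 0.1522] rms px 0.69 [[-0.2, 0.1], [0.4, -0.3], [1.1, -0.1], [-1.4, 0.5]]
red
[0.5666 0.2832 0.0717] rms px 0.85 [[-1.0, -1.2], [0.7, -0.6], [0.7, 0.7], [-0.4, 1.2]]
peak guess [0.56704603 0.28195466 0.066     ] bail leg ends [0.56588731 0.30257427 0.05      ] [0.56781036 0.2667062  0.05      ]
cork board corner [ 0.55036004 -0.00870693  0.012     ]
exp [ 0.54951383 -0.01484364]
```

```bash
python3 -m inch '[[-0.049,-0.007,0,0],[-0.049,-0.007,0,0],[-0.049,-0.007,0,0],[-0.049,-0.007,0,0],[-0.049,-0.007,0,0],[-0.049,-0.007,0,0],[-0.049,-0.007,0,0],[-0.049,-0.007,0,0],[-0.049,-0.007,0,0],[-0.049,-0.007,0,0],[0,0,0,-7],[0,0,0,0]]'
python3 - <<'E'
from h import *
import pickle
c=cam('wrist'); pickle.dump(c,open('c2.pkl','wb')); save(c,'w2.png',s=1.5); o=bot.get_obs();print(o['eef_pos'],o['tool_rot'])
E
```

```text
t: 2.2
eef_pos: [0.4953, -0.2534, 0.2988]
tool_rot: [-0.0, 0.665, 0.747, -0.001]
contact_force: [-0.1, 1.0, 0.2]
gripper_width: 1.0
grasp_force: 0.0
[ 0.49599859 -0.25151934  0.29881891] [-4.50411495e-04  6.64732704e-01  7.47081117e-01 -1.85470736e-04]
```

View pics/w2.png

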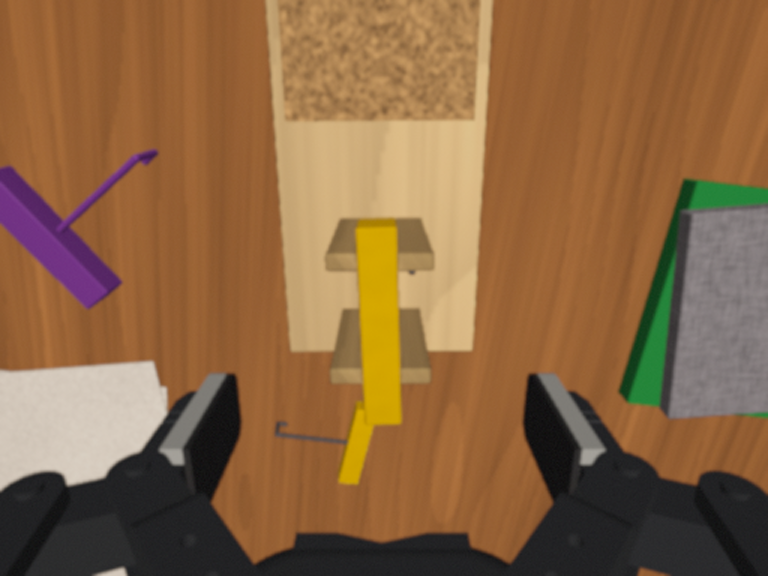

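The wrist view shows the bar's top at (356,221), (395,220), (402,423) and (364,424), with the upright tops near rows 256–270 and 368–382. The board's end is at (290,352) and (473,351), and the cork edge at (285,122) and (475,121).

Run:
```python
from fit import *
import pickle
c=pickle.load(open('c2.pkl','rb')); p=lambda u,v:np.array([u,v])/1.5-.17
S=fit([(c,(-.035,-.053,.126),p(326,256)),(c,(.035,-.053,.126),p(433,256)),(c,(.035,-.147,.126),p(430,382)),(c,(-.035,-.147,.126),p(332,382)),(c,(-.085,-.18,.012),p(290,352)),(c,(.085,-.18,.012),p(473,351)),(c,(-.075,.025,.016),p(285,122)),(c,(.075,.025,.016),p(475,121))],[.487,-.204,.12])
B=fit([(c,(-.012,.065,.156),p(356,221)),(c,(.012,.065,.156),p(395,220)),(c,(.012,-.065,.156),p(402,423)),(c,(-.012,-.065,.156),p(364,424))],[.5,-.3,.12])
a=S[2];M=np.array([[np.cos(a),-np.sin(a)],[np.sin(a),np.cos(a)]])
print('rack',S[:2]+M@[0,-.1],'pad',S[:2]+M@[0,.1],'bar local',M.T@(B[:2]-S[:2]))
o=bot.get_obs();q=o['tool_rot'];T=R.from_quat([q[1],q[2],q[3],q[0]]).as_matrix()
print('tool yaw',np.arctan2(T[1,1],T[0,1]),'delta tool',T.T@(np.array([*B[:2],.137])-o['eef_pos']))
```

```text
[ 0.4889 -0.204   0.1216] rms px 1.11 [[-1.2, -1.3], [1.6, -1.7], [1.0, 1.8], [-1.3, 2.1], [0.0, 0.4], [-0.1, 0.5], [0.0, -0.3], [-0.2, -0.5]]
[ 0.4996 -0.2944  0.1481] rms px 0.96 [[-1.4, 0.9], [1.4, 0.7], [-0.2, -1.0], [0.1, -1.0]]
rack [ 0.50101048 -0.30321596] pad [ 0.47674883 -0.10469299] bar local [-0.00029333 -0.09105411]
tool yaw 0.11652435393091036 delta tool [-0.04305345 -0.00122945  0.1618017 ]
```

```bash
python3 -m inch '[[-0.043,-0.002,0,-1.8],[0,0,0.03,0],[0,0,0.04,0],[0,0,0.04,0],[0,0,0.03,0],[0,0,0.022,0],[0,0,0,0],[0,0,0,0]]' && python3 -m inch '[[0,0,0,0],[0,0,0,0],[0,0,0,0],[0,0,0,0],[0,0,0,0],[0,0,0,0],[0,0,0,0],[0,0,0,0],[0,0,0,0],[0,0,0,0]]' 0 80
```

```text
t: 3.05
eef_pos: [0.5006, -0.2923, 0.1376]
tool_rot: [-0.0, 0.651, 0.759, 0.0]
contact_force: [-0.1, -0.1, 0.2]
gripper_width: 1.002
grasp_force: 0.0
t: 4.05
eef_pos: [0.5007, -0.2932, 0.1381]
tool_rot: [0.001, 0.651, 0.759, 0.0]
contact_force: [-1.3, 0.8, 5.7]
gripper_width: 0.266
grasp_force: 78.9
```

```bash
python3 -m inch '[[0,0,-0.02,0],[0,0,-0.04,0],[0,0,-0.04,0],[0,0,-0.04,0],[0,0,-0.03,0]]' && python3 -m inch '[[0.047,0.0097,0,0],[0.047,0.0097,0,0],[0.047,0.0097,0,0],[0.047,0.0097,0,0],[0.047,0.0097,0,0],[0.047,0.0097,0,0],[0.047,0.0097,0,0],[0.047,0.0097,0,0],[0.047,0.0097,0,0],[0.047,0.0097,0,0],[0.047,0.0097,0,0],[0.047,0.0097,0,0]]' && python3 -m inch '[[0,0,0,4.5],[0,0,0,0],[0,0,0,0],[0,0,0,0]]'
python3 - <<'E'
from h import *
import pickle
cs={n:cam(n) for n in('scene','side','wrist')}; pickle.dump(cs,open('c3.pkl','wb')); o=bot.get_obs();print(o['eef_pos'],o['tool_rot'])
q=o['tool_rot'];T=R.from_quat([q[1],q[2],q[3],q[0]]).as_matrix();a=np.arctan2(T[1,1],T[0,1]);print('yaw',a)
e=o['eef_pos']
for n,c in cs.items():
  for l in [(0,0,-.105),(.026,0,-.105),(.026,0,-.087),(0,-.065,0),(0,.065,0)]:
    P=e+np.array([np.cos(a)*l[0]-np.sin(a)*l[1],np.sin(a)*l[0]+np.cos(a)*l[1],l[2]-.012]); print(n,l,proj(c,P).round(1))
a1=cs['side']['img'][70:190,190:350,::-1];a2=cs['wrist']['img'][:, :, ::-1]
cv2.imwrite('pics/s3.png',np.hstack([cv2.resize(a1,(400,300),interpolation=2),cv2.resize(a2,(400,300),interpolation=2)]))
E
```

```text
t: 4.55
eef_pos: [0.5004, -0.2931, 0.3097]
tool_rot: [0.001, 0.651, 0.759, 0.0]
contact_force: [0.4, -0.7, -1.6]
gripper_width: 0.271
grasp_force: 78.4
t: 5.75
eef_pos: [0.5286, 0.2839, 0.3069]
tool_rot: [-0.0, 0.651, 0.759, -0.0]
contact_force: [1.0, -0.6, -1.4]
gripper_width: 0.271
grasp_force: 78.4
t: 6.15
eef_pos: [0.5294, 0.2805, 0.3072]
tool_rot: [0.0, 0.681, 0.733, -0.0]
contact_force: [-0.5, -1.2, -1.5]
gripper_width: 0.267
grasp_force: 78.6
[0.52931259 0.28113303 0.30747154] [1.41464395e-04 6.80497831e-01 7.32750081e-01 3.31671222e-05]
yaw 0.07391268391007559
scene (0, 0, -0.105) [383.1 248.9]
scene (0.026, 0, -0.105) [383.7 259.7]
scene (0.026, 0, -0.087) [386.2 256.4]
scene (0, -0.065, 0) [365.7 222.1]
scene (0, 0.065, 0) [433.  230.8]
side (0, 0, -0.105) [240.1 106.8]
side (0.026, 0, -0.105) [245.4 104.9]
side (0.026, 0, -0.087) [245.3 100.9]
side (0, -0.065, 0) [249.1  88.1]
side (0, 0.065, 0) [229.8  76.4]
wrist (0, 0, -0.105) [252.8 184.3]
wrist (0.026, 0, -0.105) [286.1 184.2]
wrist (0.026, 0, -0.087) [288.3 192. ]
wrist (0, -0.065, 0) [252.2 358.8]
wrist (0, 0.065, 0) [251.3 115.8]
```

View pics/s3.png

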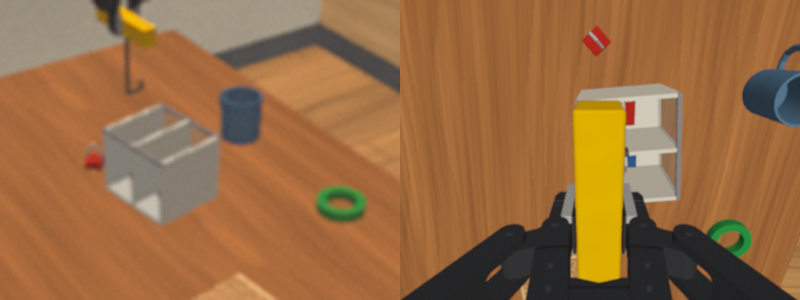

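The side view shows the hook free above the organiser, with the rod's bottom at crop (127,92), as predicted. The wrist view shows the bar's far end at rows 102–110, a few millimetres short of my prediction. I'll measure the bar's offset along its length.

Run:
```python
from h import *
import pickle
cs=pickle.load(open('c3.pkl','rb')); c=cs['wrist']; e=np.array([.5293,.2811,.3075]);a=.0739
i=c['img'].astype(int); m=(i[...,0]>120)&(i[...,2]<60)&(i[...,1]>80); m[:110]=m[:110]
v,u=np.nonzero(m[:,220:290]); print('rows',v.min(),v.max(), [ (r,*(220+np.nonzero(m[r,220:290])[0][[0,-1]])) for r in (v.min()+1,v.min()+6,v.min()+12,200)])
print([tuple(i[r,256]) for r in range(126,148,2)])
def P(l): return e+np.array([np.cos(a)*l[0]-np.sin(a)*l[1],np.sin(a)*l[0]+np.cos(a)*l[1],l[2]-.012])
for dy in(0,-.003,-.006,-.009): print(dy,[proj(c,P((x,.065+dy,z))).round(1).tolist() for z in(0,.03) for x in(-.012,.012)])
# rod bottom rays: scene + side
s=cs['scene']; save(s,'s4.png',(340,190,460,280),6)
cv2.imwrite('pics/s4.png',np.hstack([cv2.imread('pics/s4.png')[:, :400],cv2.resize(cs['side']['img'][60:130,210:280,::-1],(400,540)[:2],interpolation=2)]))
```

```text
rows 0 361 [(np.int64(1), np.int64(220), np.int64(289)), (np.int64(6), np.int64(220), np.int64(289)), (np.int64(12), np.int64(220), np.int64(289)), (200, np.int64(220), np.int64(286))]
[(np.int64(174), np.int64(166), np.int64(147)), (np.int64(187), np.int64(163), np.int64(119)), (np.int64(178), np.int64(136), np.int64(19)), (np.int64(179), np.int64(137), np.int64(4)), (np.int64(180), np.int64(137), np.int64(5)), (np.int64(179), np.int64(137), np.int64(3)), (np.int64(180), np.int64(139), np.int64(2)), (np.int64(198), np.int64(153), np.int64(2)), (np.int64(221), np.int64(176), np.int64(0)), (np.int64(224), np.int64(178), np.int64(0)), (np.int64(222), np.int64(176), np.int64(0))]
0 [[222.5, 116.0], [279.9, 115.9], [214.3, 126.7], [286.6, 126.7]]
-0.003 [[222.7, 123.2], [279.8, 123.1], [214.6, 135.7], [286.3, 135.7]]
-0.006 [[223.0, 130.3], [279.6, 130.3], [215.0, 144.6], [286.0, 144.5]]
-0.009 [[223.2, 137.4], [279.4, 137.3], [215.3, 153.3], [285.8, 153.2]]
```

View pics/s4.png

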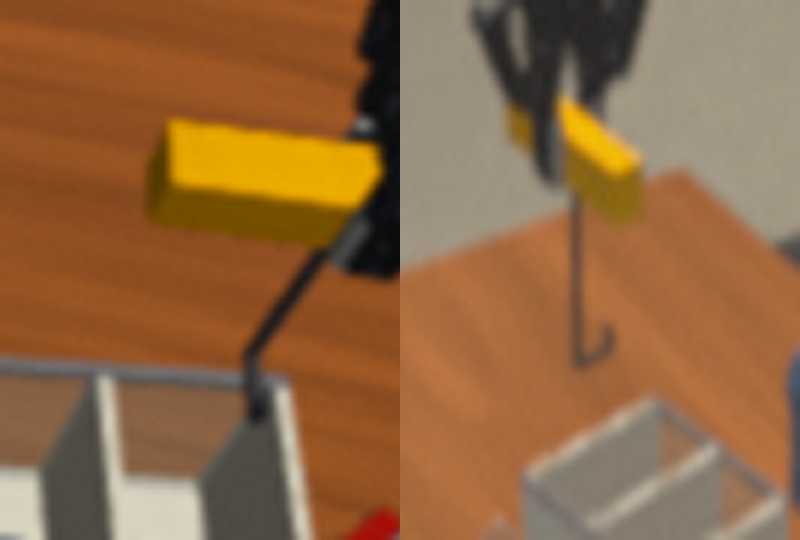

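```bash
python3 -m inch '[[0.004,0,0.02,0],[0,0,0.03,0],[0,0,0.03,0],[0,0,0.03,0],[0,0,0.025,0],[0,0,0.02,0],[0,0,0,0],[0,0,0,0]]' && python3 -m inch '[[0,0.006,0,0],[0,0.006,0,0],[0,0.006,0,0],[0,0.006,0,0],[0,0,0,0],[0,0,0,0]]'
python3 - <<'E'
from h import *
import pickle
cs={n:cam(n) for n in('scene','side','wrist')}; pickle.dump(cs,open('c4.pkl','wb'))
a1=cs['scene']['img'][220:320,300:420,::-1];a2=cs['wrist']['img'][60:260,200:400, ::-1]
cv2.imwrite('pics/s5.png',np.hstack([cv2.resize(a1,(480,400),interpolation=2),cv2.resize(a2,(320,400)[:2],interpolation=2)]))
E
```

```text
t: 7.1
eef_pos: [0.529, 0.286, 0.1528]
tool_rot: [0.0, 0.68, 0.733, 0.0]
contact_force: [-0.3, 0.4, -0.2]
gripper_width: 0.268
grasp_force: 78.5
t: 7.7
eef_pos: [0.5527, 0.288, 0.1522]
tool_rot: [-0.0, 0.68, 0.733, -0.0]
contact_force: [-0.1, 1.1, -0.2]
gripper_width: 0.273
grasp_force: 78.5
```

View pics/s5.png

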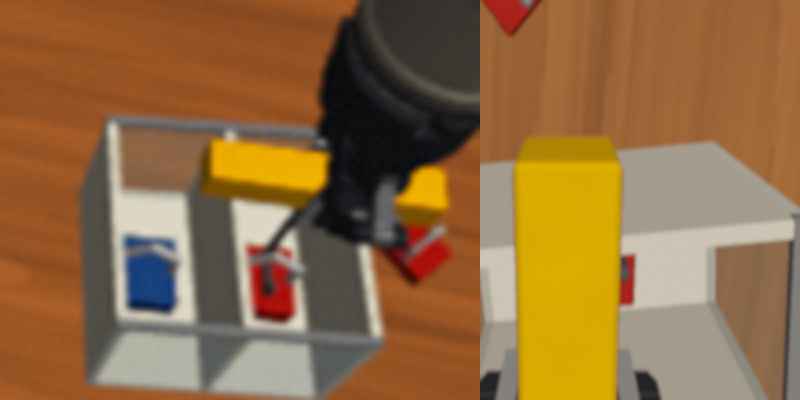

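The hook's foot appears to pass under the red bail, with its tip in front of it at about (268,285). I'll lift slowly.

```bash
python3 -m inch '[[0,0,-0.008,0],[0,0,-0.008,0],[0,0,-0.004,0],[0,0,-0.004,0],[0,0,-0.004,0],[0,0,-0.004,0],[0,0,-0.005,0],[0,0,-0.005,0],[0,0,0,0],[0,0,0,0]]'
```

```text
t: 8.85
eef_pos: [0.5527, 0.2881, 0.1944]
tool_rot: [0.0, 0.68, 0.733, 0.0]
contact_force: [0.7, 0.7, -3.0]
gripper_width: 0.272
grasp_force: 78.4
```

```bash
python3 -m inch '[[0,0,-0.006,0],[0,0,-0.012,0],[0,0,-0.012,0],[0,0,-0.012,0],[0,0,-0.012,0],[0,0,-0.012,0],[0,0,-0.012,0],[0,0,-0.012,0],[0,0,-0.012,0],[0,0,-0.012,0],[0,0,-0.012,0],[0,0,-0.008,0]]' && python3 -m inch '[[0,0,0,0],[0,0,0,0],[0,0,0,0],[0,0,0,0],[0,0,0,0],[0,0,0,0]]'
python3 - <<'E'
from h import *
import pickle
cs={n:cam(n) for n in('scene','side')}; pickle.dump(cs,open('c5.pkl','wb'))
a1=cs['scene']['img'][170:290,330:480,::-1];a2=cs['side']['img'][60:160,200:300, ::-1]
cv2.imwrite('pics/s6.png',np.hstack([cv2.resize(a1,(480,384),interpolation=2),cv2.resize(a2,(320,384)[:2],interpolation=2)]))
E
```

```text
t: 10.05
eef_pos: [0.5529, 0.2882, 0.3297]
tool_rot: [0.0, 0.68, 0.733, 0.001]
contact_force: [0.8, -0.1, -3.2]
gripper_width: 0.271
grasp_force: 78.4
t: 10.65
eef_pos: [0.5526, 0.288, 0.328]
tool_rot: [-0.0, 0.68, 0.733, -0.0]
contact_force: [1.3, 0.0, -4.6]
gripper_width: 0.27
grasp_force: 78.4
```

View pics/s6.png

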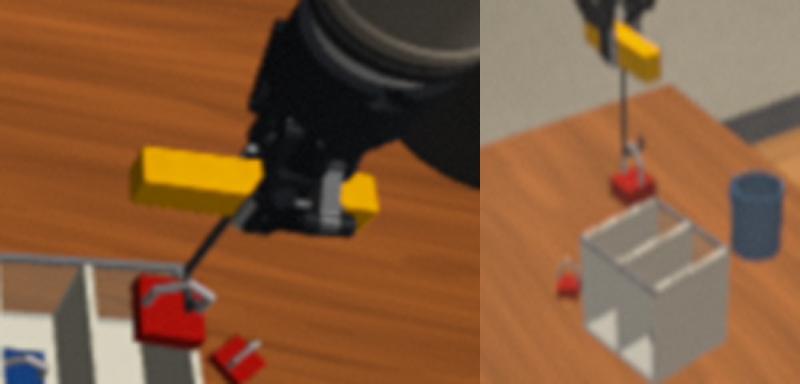

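That was the tenth and last picture: the red weight hangs freely on the hook above the organiser. I'll carry it gently to the pad and use numbers only from here.

```bash
python3 -m inch '[[-0.006,-0.0019,0,0],[-0.012,-0.0037,0,0],[-0.018,-0.0056,0,0],[-0.018,-0.0056,0,0],[-0.018,-0.0056,0,0],[-0.018,-0.0056,0,0],[-0.018,-0.0056,0,0],[-0.018,-0.0056,0,0],[-0.018,-0.0056,0,0],[-0.018,-0.0056,0,0],[-0.018,-0.0056,0,0],[-0.018,-0.0056,0,0]]' && python3 -m inch '[[-0.018,-0.0056,0,0],[-0.018,-0.0056,0,0],[-0.018,-0.0056,0,0],[-0.018,-0.0056,0,0],[-0.018,-0.0056,0,0],[-0.018,-0.0056,0,0],[-0.018,-0.0056,0,0],[-0.018,-0.0056,0,0],[-0.018,-0.0056,0,0],[-0.012,-0.0037,0,0],[-0.006,-0.0019,0,0],[-0.002,0,0,0]]' && python3 -m inch '[[0,0,0.006,0],[0,0,0.01,0],[0,0,0.01,0],[0,0,0.01,0],[0,0,0.01,0],[0,0,0.01,0],[0,0,0.01,0],[0,0,0.01,0],[0,0,0.01,0],[0,0,0.006,0],[0,0,0,0],[0,0,0,0]]'
python3 - <<'E'
from h import *
import pickle
cs={n:cam(n) for n in('scene','side')}; pickle.dump(cs,open('c6.pkl','wb'))
for n,c in cs.items():
  i=c['img'].astype(int); m=((i[...,0]>110)&(i[...,1]<50)&(i[...,2]<50)).astype(np.uint8)
  k,_,st,ce=cv2.connectedComponentsWithStats(m); print(n,[(st[j].tolist(),ce[j].round(1).tolist()) for j in range(1,k) if st[j][4]>15])
  print(proj(c,np.array([.477,-.104,.016])))
E
```

```text
t: 11.95
eef_pos: [0.5055, 0.0843, 0.3284]
tool_rot: [0.0, 0.68, 0.733, 0.0]
contact_force: [-0.4, 0.1, -3.1]
gripper_width: 0.27
grasp_force: 78.4
t: 13.15
eef_pos: [0.4636, -0.1003, 0.3284]
tool_rot: [0.0, 0.68, 0.733, 0.0]
contact_force: [0.3, 0.1, -3.8]
gripper_width: 0.271
grasp_force: 78.4
t: 14.35
eef_pos: [0.464, -0.0997, 0.2364]
tool_rot: [0.0, 0.68, 0.733, 0.0]
contact_force: [0.0, 0.2, -3.5]
gripper_width: 0.266
grasp_force: 78.4
scene [([219, 213, 16, 14, 146], [226.7, 220.3]), ([396, 275, 11, 9, 50], [401.2, 278.8]), ([401, 280, 12, 10, 60], [406.6, 284.7])]
[228.09636266 230.95682648]
side [([277, 182, 12, 9, 32], [281.6, 185.8])]
[283.45601347 198.28411128]
```

```bash
python3 -m inch '[[0,0,0.008,0],[0,0,0.01,0],[0,0,0.01,0],[0,0,0.008,0],[0,0,0.003,0],[0,0,0.003,0],[0,0,0.003,0],[0,0,0.003,0],[0,0,0.003,0],[0,0,0.003,0],[0,0,0.003,0],[0,0,0,0]]';  python3 -m inch '[[0,0,0,0],[0,0,0,0],[0,0,0,0]]'
```

```text
t: 15.65
eef_pos: [0.464, -0.0997, 0.1792]
tool_rot: [0.0, 0.68, 0.733, 0.0]
contact_force: [-0.7, 0.6, 0.1]
gripper_width: 0.264
grasp_force: 78.6
t: 15.95
eef_pos: [0.4641, -0.0997, 0.1795]
tool_rot: [0.0, 0.68, 0.733, 0.0]
contact_force: [0.7, -0.5, -1.6]
gripper_width: 0.269
grasp_force: 78.6
```

```bash
python3 -m inch '[[0,0,0.004,0],[0,0,0.004,0],[0,0,0.004,0],[0,0,0.003,0],[0,0,0,0],[0,0,0,0]]' && python3 -m inch '[[0,-0.004,0,0],[0,-0.004,0,0],[0,-0.004,0,0],[0,0,0,0]]'
python3 - <<'E'
from h import *
c=cam('scene');s=cam('side');e=np.array(bot.get_obs()['eef_pos']);a=.074
for n,c in (('scene',c),('side',s)):
  i=c['img'].astype(int); m=((i[...,0]>110)&(i[...,1]<50)&(i[...,2]<50)).astype(np.uint8)
  k,_,st,ce=cv2.connectedComponentsWithStats(m); print(n,[(st[j].tolist(),ce[j].round(1).tolist()) for j in range(1,k) if st[j][4]>15])
  for z in(.016,.038):
    print(z,[proj(c,np.array([.477,-.104,z])+[x,y,0]).round(0).tolist() for x in(-.022,.022) for y in(-.022,.022)])
E
```

```text
t: 16.55
eef_pos: [0.4639, -0.0997, 0.1642]
tool_rot: [-0.0, 0.68, 0.733, -0.0]
contact_force: [0.1, -0.7, -1.6]
gripper_width: 0.269
grasp_force: 78.6
t: 16.95
eef_pos: [0.4511, -0.1007, 0.1643]
tool_rot: [-0.0, 0.68, 0.733, -0.0]
contact_force: [-0.5, 0.4, -1.0]
gripper_width: 0.272
grasp_force: 78.6
scene [([220, 223, 17, 13, 134], [228.0, 229.9]), ([396, 275, 11, 9, 52], [401.3, 278.8]), ([401, 280, 12, 10, 59], [406.6, 284.6])]
0.016 [[223.0, 223.0], [237.0, 226.0], [219.0, 236.0], [234.0, 239.0]]
0.038 [[222.0, 219.0], [237.0, 222.0], [218.0, 233.0], [233.0, 236.0]]
side [([225, 133, 5, 4, 16], [226.8, 134.8]), ([277, 195, 11, 7, 25], [281.6, 198.3])]
0.016 [[282.0, 204.0], [275.0, 197.0], [292.0, 200.0], [285.0, 193.0]]
0.038 [[282.0, 200.0], [275.0, 193.0], [292.0, 195.0], [285.0, 188.0]]
```

```bash
python3 -m inch '[[0,-0.004,0,0],[0,-0.004,0,0],[0,-0.004,0,0],[0,-0.004,0,0],[0,0,0,0],[0,0,0,0]]'
python3 - <<'E'
from h import *
for n in ('scene','side'):
  c=cam(n)
  i=c['img'].astype(int); m=((i[...,0]>110)&(i[...,1]<50)&(i[...,2]<50)).astype(np.uint8)
  k,_,st,ce=cv2.connectedComponentsWithStats(m); print(n,[(st[j].tolist(),ce[j].round(1).tolist()) for j in range(1,k) if st[j][4]>15])
E
```

```text
t: 17.65
eef_pos: [0.436, -0.1018, 0.1644]
tool_rot: [0.0, 0.68, 0.733, 0.0]
contact_force: [0.5, -0.0, -1.0]
gripper_width: 0.267
grasp_force: 78.6
scene [([220, 223, 17, 13, 143], [228.0, 229.5]), ([396, 275, 11, 9, 51], [401.2, 278.9]), ([401, 280, 12, 10, 59], [406.6, 284.6])]
side [([278, 196, 13, 6, 26], [283.4, 198.4])]
```

```bash
python3 -m inch '[[0,0,-0.008,0],[0,0,-0.01,0],[0,0,-0.01,0],[0,0,-0.012,0],[0,0,-0.02,0],[0,0,-0.03,0],[0,0,-0.03,0],[0,0,-0.026,0],[0,0,0,0],[0,0,0,0]]'
python3 - <<'E'
from h import *
for n in ('scene','side'):
  c=cam(n)
  i=c['img'].astype(int); m=((i[...,0]>110)&(i[...,1]<50)&(i[...,2]<50)).astype(np.uint8)
  k,_,st,ce=cv2.connectedComponentsWithStats(m); print(n,[(st[j].tolist(),ce[j].round(1).tolist()) for j in range(1,k) if st[j][4]>15])
o=bot.get_obs();q=o['tool_rot'];T=R.from_quat([q[1],q[2],q[3],q[0]]).as_matrix()
# desired TCP: picker at rack centre, picker = TCP + (0,-.0045) in bar axes at yaw .1216
a=.1216;M=np.array([[np.cos(a),-np.sin(a)],[np.sin(a),np.cos(a)]])
g=np.array([.4998,-.3031])-M@[0,-.0045]  
print(o['eef_pos'],'target',g,'tool delta',T.T@(np.array([*g,.31])-o['eef_pos']),'yaw',np.arctan2(T[1,1],T[0,1]))
E
```

```text
t: 18.75
eef_pos: [0.4361, -0.1018, 0.3112]
tool_rot: [0.001, 0.68, 0.733, 0.001]
contact_force: [-1.4, -0.1, -1.0]
gripper_width: 0.269
grasp_force: 78.7
scene [([220, 223, 17, 13, 145], [228.1, 229.6]), ([396, 275, 11, 9, 52], [401.3, 278.8]), ([401, 280, 12, 10, 59], [406.6, 284.6])]
side [([277, 195, 11, 8, 25], [281.4, 198.5])]
[ 0.43524737 -0.10173335  0.30962145] target [ 0.49925415 -0.29863323] tool delta [-0.20114477  0.04906229 -0.00049517] yaw 0.07505130243975472
```

```bash
python3 -m inch '[[-0.02,0.0049,0,0],[-0.04,0.0098,0,0],[-0.04,0.0098,0,0],[-0.04,0.0098,0,0],[-0.04,0.0098,0,0],[-0.021,0.0049,0,0],[0,0,0,-2.7],[0,0,0,0],[0,0,0,0]]' && python3 -m inch '[[0,0,0.02,0],[0,0,0.03,0],[0,0,0.03,0],[0,0,0.03,0],[0,0,0.025,0],[0,0,0.02,0],[0,0,0.006,0],[0,0,0,0],[0,0,0,0]]'
```

```text
t: 19.75
eef_pos: [0.4995, -0.2979, 0.3092]
tool_rot: [-0.001, 0.663, 0.749, -0.0]
contact_force: [0.3, -0.8, -0.7]
gripper_width: 0.269
grasp_force: 78.7
t: 20.65
eef_pos: [0.5005, -0.2986, 0.1503]
tool_rot: [0.001, 0.663, 0.749, 0.0]
contact_force: [1.2, 0.2, -0.8]
gripper_width: 0.27
grasp_force: 78.7
```

```bash
python3 -m inch '[[0,0,0.004,0],[0,0,0.003,0],[0,0,0.002,0],[0,0,0.002,0],[0,0,0.001,0],[0,0,0,0],[0,0,0,0]]'
```

```text
t: 21.35
eef_pos: [0.5, -0.2986, 0.1381]
tool_rot: [0.0, 0.663, 0.749, 0.0]
contact_force: [-2.7, 2.4, 6.4]
gripper_width: 0.269
grasp_force: 79.9
```

```bash
python3 -m inch '[[0,0,0,0],[0,0,0,0],[0,0,0,0],[0,0,0,0],[0,0,0,0],[0,0,0,0],[0,0,0,0],[0,0,0,0]]' 0.085 && python3 -m inch '[[0,0,-0.01,0],[0,0,-0.02,0],[0,0,-0.03,0],[0,0,-0.03,0],[0,0,-0.03,0],[0,0,-0.03,0],[0.03,0,0,0],[0.015,0,0,0],[0,0,0,0],[0,0,0,0]]'
python3 - <<'E'
from h import *
w=cam('wrist'); o=bot.get_obs(); print(o['eef_pos'],o['gripper_width'])
i=w['img'].astype(int); m=((i[...,0]>150)&(i[...,1]>120)&(i[...,2]<40)).astype(np.uint8)
k,_,st,ce=cv2.connectedComponentsWithStats(m); 
for j in range(1,k):
  if st[j][4]>300:
    v,u=np.nonzero(_==j); q=cv2.minAreaRect(np.c_[u,v].astype(np.float32)); b=cv2.boxPoints(q); P=np.array([onz(w,*p,.156) for p in b]); print(st[j],q); print(P.round(4),P.mean(0)); 
    C=P.mean(0)[:2];a=.1216;M=np.array([[np.cos(a),-np.sin(a)],[np.sin(a),np.cos(a)]]);print('local',M.T@(C-[.4888,-.2039]))
for n in ('scene','side'):
  c=cam(n)
  i=c['img'].astype(int); m=((i[...,0]>110)&(i[...,1]<50)&(i[...,2]<50)).astype(np.uint8)
  k,_,st,ce=cv2.connectedComponentsWithStats(m); print(n,[(st[j].tolist(),ce[j].round(1).tolist()) for j in range(1,k) if st[j][4]>15])
E
```

```text
t: 22.15
eef_pos: [0.4999, -0.2986, 0.1373]
tool_rot: [0.0, 0.663, 0.749, -0.0]
contact_force: [-0.3, -0.3, -1.1]
gripper_width: 0.992
grasp_force: 0.0
t: 23.15
eef_pos: [0.4941, -0.2538, 0.287]
tool_rot: [-0.0, 0.662, 0.749, -0.0]
contact_force: [-0.1, -0.9, 0.1]
gripper_width: 1.001
grasp_force: 0.0
[ 0.49404256 -0.2544187   0.28691813] 0.9951093645881137
[ 224  154   46  175 4386] ((252.516357421875, 241.31268310546875), (39.471431732177734, 176.47515869140625), 5.918060779571533)
[[ 0.484  -0.4059  0.156 ]
 [ 0.4824 -0.2319  0.156 ]
 [ 0.5141 -0.2313  0.156 ]
 [ 0.5223 -0.406   0.156 ]] [ 0.50072121 -0.31878696  0.156     ]
local [-0.00210267 -0.11548466]
scene [([220, 223, 17, 13, 146], [228.0, 229.7]), ([396, 275, 11, 9, 51], [401.2, 278.9]), ([401, 280, 12, 10, 60], [406.6, 284.7])]
side [([277, 194, 14, 8, 29], [282.5, 198.0])]
```

```bash
python3 -c "
from station import bot
print(bot.hand_in())"
```

```text
the job is handed in; nothing more can be done
None
```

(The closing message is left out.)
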